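# Put the cold rail into service

### The job

Get the cold rail ready for service: turn the blue drain knob under its front ledge fully shut (to its stop, clockwise as seen from below), and put a lid on every food pan hanging in the rail, pressing each one firmly down until it sits flush and level on the pan's rim. Only when the drain is shut and all the pans are lidded, turn the red main switch on. Leave the jars, the canister and the peeler standing or lying where they are; a lid left over may stay on the worktop.

Things in the scene. Friction and masses are not known exactly. Their poses are not given: they have to be found in the camera images.
- cold_rail: fixed countertop cold rail: steel tub 210 x 380 mm on legs, y axis along its long side, x pointing away from the robot; origin on the worktop under the tub's middle. Tub top at z = 179 mm, with three openings at y = -112, 0, +112 mm where pans hang (one may be empty). At its left end (y 191 to 291, x -90 to 105, top z = 162 mm) a grey cooling unit that carries the main switch
- ledge_edge (a point): middle of the upper front edge of the white ledge along the rail's front, axes as cold_rail: the ledge reaches 56 mm back from here to the tub, 190 mm to each side, and is 14 mm thick (top 125, underside 111 mm above the worktop)
- drain_axis (a point): point on the vertical axis of the drain knob, at mid height of its wing, 15 mm behind the ledge's front edge, 40 mm below its underside, 71 mm above the worktop; axes as cold_rail. The blue knob hangs from a brass block: hub 44 mm across, and one wing, 11 mm thick, 20 mm tall, that reaches 73 mm from the axis and so stands out in front of the ledge, where fingers reaching down can push or pinch it
- drain_knob (a joint): turn of the drain knob in rad: 0 = open, wing 40 degrees to the left (+y) of straight out to the front (-x of cold_rail); 1.396 = stop, shut, wing 40 degrees to the right (-y). Shutting is counterclockwise seen from above. Dry friction of 0.12 N m; it stays where it is left; it starts between 0 and 0.3
- switch_axis (a point): point on the vertical axis of the main switch, 10 mm below the top of its red bar handle, 195 mm above the worktop; axes as cold_rail. The upright bar is 14 mm thick, 58 mm long and 30 mm tall (z from 175 to 205 mm above the worktop), on a 42 mm disc whose top is at 178 mm
- main_switch (a joint): turn of the main switch in rad, clockwise seen from above: 0 = off, bar along the y axis of cold_rail, white pointer line to the left (+y); 1.571 = on, bar along the x axis, pointer away from the robot. A spring detent of about 0.1 N m holds it at either end and snaps it to the nearer end from the middle (0.785)
- pan_1: food pan (red tomatoes in it), hanging by its rim in one of the rail's openings, or absent; 0.9 kg; steel rim 176 x 108 mm with an opening of 154 x 86 mm; origin at the centre of its underside, 61 mm below the rim's upper face (which is 185 mm above the worktop), x along the 176 mm. A black seal frame stands 6 mm proud; a lid laid on it stays 6 mm high until pressed down with 10 to 15 N; the seal then stays down
- pan_2: food pan (dark olives in it), hanging by its rim in one of the rail's openings, or absent; 0.9 kg; steel rim 176 x 108 mm with an opening of 154 x 86 mm; origin at the centre of its underside, 61 mm below the rim's upper face (which is 185 mm above the worktop), x along the 176 mm. A black seal frame stands 6 mm proud; a lid laid on it stays 6 mm high until pressed down with 10 to 15 N; the seal then stays down
- pan_3: food pan (pale cheese cubes in it), hanging by its rim in one of the rail's openings, or absent; 0.9 kg; steel rim 176 x 108 mm with an opening of 154 x 86 mm; origin at the centre of its underside, 61 mm below the rim's upper face (which is 185 mm above the worktop), x along the 176 mm. A black seal frame stands 6 mm proud; a lid laid on it stays 6 mm high until pressed down with 10 to 15 N; the seal then stays down
- lid_1: loose steel lid, plate 174 x 106 x 4 mm, about 0.22 kg, fits any pan either way round; origin at the centre of the plate's underside, x along the 174 mm. A plug 146 x 78 mm, 8 mm deep, below it enters the pan's opening (on the worktop the origin is 8 mm up). On top a black bar handle along x, 90 x 14 mm, 20 to 34 mm above the origin, on two posts. Seated, its origin is level with the pan rim's top
- lid_2: loose steel lid, plate 174 x 106 x 4 mm, about 0.22 kg, fits any pan either way round; origin at the centre of the plate's underside, x along the 174 mm. A plug 146 x 78 mm, 8 mm deep, below it enters the pan's opening (on the worktop the origin is 8 mm up). On top a black bar handle along x, 90 x 14 mm, 20 to 34 mm above the origin, on two posts. Seated, its origin is level with the pan rim's top
- lid_3: loose steel lid, plate 174 x 106 x 4 mm, about 0.22 kg, fits any pan either way round; origin at the centre of the plate's underside, x along the 174 mm. A plug 146 x 78 mm, 8 mm deep, below it enters the pan's opening (on the worktop the origin is 8 mm up). On top a black bar handle along x, 90 x 14 mm, 20 to 34 mm above the origin, on two posts. Seated, its origin is level with the pan rim's top
- herb_jar: spice jar with a green and white label, 47 mm across, 98 mm tall; leave it standing; origin at the centre of its underside
- red_cap_jar: spice jar with a red cap, 45 mm across, 106 mm tall; leave it standing; origin at the centre of its underside
- canister: open steel canister, 70 mm across, 120 mm tall; leave it standing; origin at the centre of its underside
- peeler: white-handled vegetable peeler lying on the worktop, 170 x 25 x 18 mm; leave it lying; origin at the centre of its underside

How it is judged (in metres and radians):
On the way, in this order (a step that is already met when the one before it is completed fails the run):
1. the drain knob is shut and a lid sits flush on every pan in the rail (in any order) (value of joint drain_knob above 1.3 rad and ((z of lid_1 in the frame of pan_1 between 0.058 and 0.0635 m and horizontal distance between lid_1 and pan_1 below 0.009 m and angle between the x axis of lid_1 and the x axis of pan_1, either way round below 0.12 rad and angle between lid_1's own z axis and vertical below 0.03 rad) or (z of lid_2 in the frame of pan_1 between 0.058 and 0.0635 m and horizontal distance between lid_2 and pan_1 below 0.009 m and angle between the x axis of lid_2 and the x axis of pan_1, either way round below 0.12 rad and angle between lid_2's own z axis and vertical below 0.03 rad) or (z of lid_3 in the frame of pan_1 between 0.058 and 0.0635 m and horizontal distance between lid_3 and pan_1 below 0.009 m and angle between the x axis of lid_3 and the x axis of pan_1, either way round below 0.12 rad and angle between lid_3's own z axis and vertical below 0.03 rad)) and ((z of lid_1 in the frame of pan_2 between 0.058 and 0.0635 m and horizontal distance between lid_1 and pan_2 below 0.009 m and angle between the x axis of lid_1 and the x axis of pan_2, either way round below 0.12 rad and angle between lid_1's own z axis and vertical below 0.03 rad) or (z of lid_2 in the frame of pan_2 between 0.058 and 0.0635 m and horizontal distance between lid_2 and pan_2 below 0.009 m and angle between the x axis of lid_2 and the x axis of pan_2, either way round below 0.12 rad and angle between lid_2's own z axis and vertical below 0.03 rad) or (z of lid_3 in the frame of pan_2 between 0.058 and 0.0635 m and horizontal distance between lid_3 and pan_2 below 0.009 m and angle between the x axis of lid_3 and the x axis of pan_2, either way round below 0.12 rad and angle between lid_3's own z axis and vertical below 0.03 rad)) and ((z of lid_1 in the frame of pan_3 between 0.058 and 0.0635 m and horizontal distance between lid_1 and pan_3 below 0.009 m and angle between the x axis of lid_1 and the x axis of pan_3, either way round below 0.12 rad and angle between lid_1's own z axis and vertical below 0.03 rad) or (z of lid_2 in the frame of pan_3 between 0.058 and 0.0635 m and horizontal distance between lid_2 and pan_3 below 0.009 m and angle between the x axis of lid_2 and the x axis of pan_3, either way round below 0.12 rad and angle between lid_2's own z axis and vertical below 0.03 rad) or (z of lid_3 in the frame of pan_3 between 0.058 and 0.0635 m and horizontal distance between lid_3 and pan_3 below 0.009 m and angle between the x axis of lid_3 and the x axis of pan_3, either way round below 0.12 rad and angle between lid_3's own z axis and vertical below 0.03 rad))), for 0.2 s.
2. after that the main switch is turned on (value of joint main_switch above 1.45 rad), for 0.2 s.
At the end, for the whole second after the job is handed in: The drain knob is within 0.1 rad of its shut stop (1.30 or more), the main switch is on (1.45 or more), and every pan in the rail has a lid seated: less than 2.5 mm above the rim, less than 9 mm off centre, long sides within 0.12 rad, level within 0.03 rad; the lids are at rest (all of step 1 and value of joint main_switch above 1.45 rad and linear speed of each of lid_1, lid_2, lid_3 below 0.02 m/s); the robot touches nothing.
It fails at once if the green-labelled spice jar is shoved away by more than 5 cm or knocked over (distance of herb_jar from where it was at the start of the episode above 0.05 m or angle between herb_jar's own z axis and vertical above 0.5 rad).
It fails at once if the red-capped spice jar is shoved away by more than 5 cm or knocked over (distance of red_cap_jar from where it was at the start of the episode above 0.05 m or angle between red_cap_jar's own z axis and vertical above 0.5 rad).
It fails at once if the steel canister is shoved away by more than 5 cm or knocked over (distance of canister from where it was at the start of the episode above 0.05 m or angle between canister's own z axis and vertical above 0.5 rad).
It fails at once if the peeler is shoved away by more than 5 cm (distance of peeler from where it was at the start of the episode above 0.05 m).
Of pan_1, pan_2, pan_3 only 2 to 3 are there at a start; the rules pass over those that are not, and their reading is None.
At some moment in a run one of lid_1, lid_2, lid_3 may be knocked a few centimetres aside while the robot is not near it.
It also fails if it takes over 210 s, if anything falls off the work surface, if the arm or the gripper's body presses on something with over 40 N, if the wrist force passes 120 N, or if a joint passes its speed limit or range.

### The arm

A 6-joint arm with a two-finger parallel gripper is mounted at the origin on a cart in front of the work surface, level with it; the furniture and walls round the work are solid. World frame = base frame: x ahead of the robot, y to its left, z up, the work surface at z = 0. Lengths are in mm, angles in rad, forces in N, time in s.
With the tool pointing down it reaches from about 300 to 775 mm from the base axis. Payload 14.6 kg.
Tool frame: the origin (TCP) lies at the very end of the fingers, on their centre line; the grasp point (between the pads) lies 19 mm behind it; z points along the fingers, y is the line along which they close (so a half turn about z gives the same grasp; the last joint's range is limited). The gripper opens to 94 mm and grips with 3 to 60 N. Pads are 16 mm wide; open, the fingers measure 119 mm over their backs; the gripper's body (75 mm by 177 mm) begins 78 mm behind the grasp point.
Start: joints at [-1.179, 0.3, 1.521, -0, 1.321, -0.067], TCP at [243.572, -493.115, 205.446] pointing down, gripper open.
Joint ranges: [-3.03, 3.03], [-0.79, 2.21], [0.23, 2.52], [-1.04, 4.18], [0, 3.07], [-2.55, 2.55]. Speed limits (rad/s): [2.22, 2.22, 2.57, 3.14, 3.14, 3.14].

### API

Orientations are given as [roll, pitch, yaw] about the fixed x, y, z axes, in that order (R = Rz(yaw) Ry(pitch) Rx(roll)).
In Python, from cell import manip, camera, get_calibration gives the robot as it stands. The module is installed in compiled form; this text tells all that it offers.
- The arm moves only by the tool jog_arm, never from a script. Its argument "plan" is one flat list of numbers, 6 for each row, row after row: the shift along the world's x, y, z in m, then the turn, a rotation vector about the world's x, y, z in degrees. A call has 1 to 20 rows; each row is the pose to reach, as a shift and turn from the pose commanded when the call began; what a row does not reach only later rows make up. A row lasts 1/10 s, in which the tool goes at most 50 mm and 8.59 degrees, less where a joint would pass 70% of its speed; a pose out of reach is approached as far as the arm can. A call with a gripper value outside its range is refused whole. "claw" is the finger opening in m, from 0 to 0.094, set as the call begins (left out, the last holds). The fingers move at their own pace and stop on an object; "force" is the grip in N (left out, the last holds). Time passes only in rows, so rows that repeat a pose let the fingers close. It gives the time, the measured TCP pose, the force, the opening and the grip force at its end, in the units of the state.
- manip.read_state(): the state, without advancing time (a new reading comes with each control period).
- camera(name): name is "side" or "top"; returns (picture, depth): 384x512x3 uint8, red, green, blue; 384x512 float32, mm along the optical axis (not along the pixel's ray), 0 where there is no reading.
- get_calibration(name): a dict with "fx", "fy", "cx", "cy" (pixels), "origin" and "attitude" of the camera in the world. Camera axes: x right, y down, z forward; pixel columns grow to the right and rows downward; lengths in mm; the calibration is good to about 2 mm. A picture is of the moment at which its call begins. get_calibration takes no time and is no camera call.
- manip.sign_off(): hands the job in; it is judged then, once.
The state is a dict: "clock": time; "joints": joint angles; "qd": joint speeds; "effort": joint torques, N m; "eef_pos": TCP position; "eef_rot": TCP orientation; "wrist_force": force on the tool from outside, world axes, zero at the start; "moment": the same for the moment, N m; "finger_gap": finger opening in mm; "finger_force": force on a finger pad.
Only numpy, scipy, OpenCV 4.12 (cv2) and the standard library are available. Lean on these libraries where they do the work, as an engineer would, in place of code of your own. Each camera call takes 0.05 s, during which the arm holds its last target. There are 200 camera calls.

## Working session

There is one attempt and no reset: what is moved stays moved. The work goes in short steps, Python scripts to look and compute and a tool call to move; the robot and the scene stay as the last step left them, time stands still between calls to the robot, and variables do not carry over. Pictures are saved under pics/ and viewed, at most 14 in all, crops included, and the job is handed in when it is done.

Besides the shell and the picture viewer there is one more tool, called after "Emit:" as name(argument=value, ...) on one line, values as JSON. jog_arm: Moves the arm, as the interface text tells. Its arguments: {"type":"object","properties":{"plan":{"type":"array"},"claw":{"type":"number"},"force":{"type":"number"}},"required":["plan"]}

```bash
mkdir -p pics; cat > h.py <<'E'
import numpy as np, cv2
from scipy.spatial.transform import Rotation as R
from cell import manip, camera, get_calibration
def cam(n):
    im,d=camera(n); return im,d
def cloud(n,d):
    c=get_calibration(n); h,w=d.shape
    u,v=np.meshgrid(np.arange(w),np.arange(h))
    P=np.stack([(u-c['cx'])/c['fx']*d,(v-c['cy'])/c['fy']*d,d],-1)
    A=np.array(c['attitude'],float)
    M=A if A.shape==(3,3) else (R.from_euler('xyz',A).as_matrix() if A.size==3 else R.from_quat(A).as_matrix())
    W=P@M.T+np.array(c['origin']); W[d<=0]=np.nan
    return W
def save(n,im): cv2.imwrite(f'pics/{n}.png',im[:,:,::-1])
E
python3 - <<'E'
from h import *
for n in('top','side'):
    print(get_calibration(n)); im,d=cam(n); save(n+'0',im); np.savez(n+'0.npz',im=im,W=cloud(n,d))
    W=cloud(n,d); print(np.nanmin(W.reshape(-1,3),0),np.nanmax(W.reshape(-1,3),0),np.nanmedian(W[...,2]))
print(manip.read_state())
E
```

```text
{'fx': 493.1902883170595, 'fy': 493.1902883170595, 'cx': 257.4264603678912, 'cy': 194.64632500917028, 'origin': array([  33.36420768,  113.50091194, 1700.55062049]), 'attitude': array([-2.81008288e+00, -1.59878631e-03, -1.69624542e+00])}
[ -200.78905676 -1640.1747995   -837.82155265] [2367.05179697 1432.72071067  698.50660121] 0.4249110760122221
{'fx': 413.37608349395475, 'fy': 413.37608349395475, 'cx': 255.24826339787833, 'cy': 188.19011864018708, 'origin': array([ -46.39968351, 1130.00935376,  967.87881974]), 'attitude': array([-2.16343521,  0.02302563, -2.64757365])}
[ -517.93612527 -2346.57915977  -824.48763018] [3087.57760583  927.73151576  696.41083969] 2.327786386905075
{'clock': 0.1, 'joints': array([-1.17862773e+00,  3.00405653e-01,  1.52149322e+00,  1.72683534e-05,
        1.32069179e+00, -6.66167466e-02]), 'qd': array([ 0.00015691, -0.00339107, -0.00043703, -0.0008639 ,  0.00104937,
        0.00108127]), 'effort': array([ 1.07043561e-03, -5.32642722e+01, -3.53285050e+01,  7.09787384e-02,
        2.35055108e-02, -4.62749676e-05]), 'eef_pos': array([ 243.48056152, -492.92226441,  204.95939294]), 'eef_rot': array([-3.14059797e+00, -8.31246735e-05,  4.58781023e-01]), 'wrist_force': array([ 0.46638972, -0.3344641 , -0.43864808]), 'moment': array([-0.01505785,  0.01026367, -0.0801192 ]), 'finger_force': 0.0, 'finger_gap': 94.13132270787847}
```

View pics/top0.png

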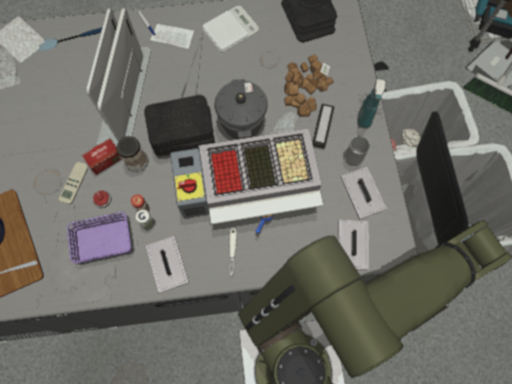

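View pics/side0.png

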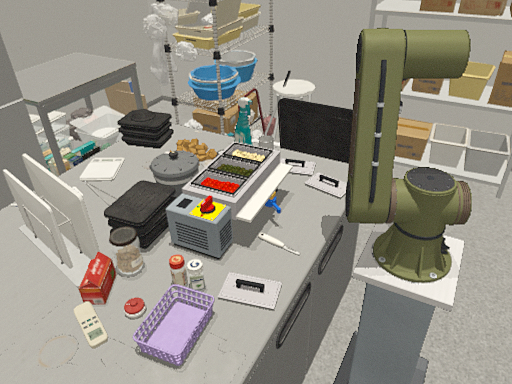

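The pictures show the rail with three filled pans: tomatoes (227,172), olives (259,165) and cheese (292,160). The lids are at (168,263), (363,192) and (353,243), the blue wing at (264,225), and the switch at (188,186). The peeler at (233,250) lies in front of the rail, the jars are at about (141,210), and the canister is at (357,150).

```bash
cat >> h.py <<'E'
def rect(P):
    (c,s,a)=cv2.minAreaRect(P[:,:2].astype(np.float32)); a=np.radians(a)
    if s[0]<s[1]: s=(s[1],s[0]); a+=np.pi/2
    a=(a+np.pi/2)%np.pi-np.pi/2
    return np.round(c,1),np.round(s,1),round(float(a),4)
def comp(W,m,uv,r=3):
    n,l=cv2.connectedComponents(m.astype(np.uint8),connectivity=4)
    u,v=uv; w=l[v-r:v+r+1,u-r:u+r+1]; w=w[w>0]
    return W[l==np.bincount(w).argmax()] if w.size else None
E
python3 - <<'E'
from h import *
D=np.load('top0.npz');W=D['W'];z=W[...,2];hsv=cv2.cvtColor(D['im'],cv2.COLOR_RGB2HSV)
for uv in((168,263),(363,192),(353,243)):
    for lo,hi in((7,60),(30,60)):
        P=comp(W,(z>lo)&(z<hi),uv,8)
        if P is not None: print(uv,lo,rect(P),np.median(P[:,2]),len(P))
P=comp(W,(abs(z-125)<7),(262,209));print('ledge',rect(P),np.median(P[:,2]))
for uv in ((210,150),(310,140)): pass
P=comp(W,(z>165)&(z<200),(243,165),6);print('tub',rect(P),np.median(P[:,2]))
for nm,lo,hi,box in(('blue',(100,120,60),(125,255,255),(245,200,290,245)),('red',(0,150,80),(8,255,255),(172,172,205,200)),('yel',(22,120,120),(35,255,255),(172,165,210,205))):
    m=cv2.inRange(hsv,lo,hi)>0; k=np.zeros_like(m);k[box[1]:box[3],box[0]:box[2]]=1;m&=k
    print(nm,rect(W[m]),np.median(W[m],0),m.sum())
for nm,uv in(('peeler',(233,250)),('herb',(143,216)),('redcap',(138,201)),('can',(357,150))):
    P=comp(W,z>8,uv,5);print(nm,rect(P),P[:,2].max(),P.min(0).round())
D=np.load('side0.npz');W=D['W'];hsv=cv2.cvtColor(D['im'],cv2.COLOR_RGB2HSV)
m=cv2.inRange(hsv,(100,120,60),(125,255,255))>0;k=np.zeros_like(m);k[185:225,255:295]=1;m&=k;print(W[m].round()[::6])
E
```

```text
(168, 263) 7 (array([399.7, 382.1]), array([175.1, 109.8]), 0.2288) 13.55686130746517 1387
(168, 263) 30 (array([399.7, 381.7]), array([88.8, 14.4]), 0.1985) 40.25032336893128 109
(363, 192) 7 (array([ 574. , -345.5]), array([178. , 111.6]), 0.2071) 13.67002117559332 1225
(363, 192) 30 (array([ 573.3, -344.5]), array([86.6, 16.2]), 0.2163) 39.90136108182378 103
(353, 243) 7 (array([ 390. , -272.5]), array([177.2, 109.1]), -0.2265) 13.762332974985839 1134
(353, 243) 30 (array([ 387.2, -270.9]), array([87. , 13.1]), -0.182) 40.398429073079114 103
ledge (array([527.8,  20.7]), array([378.6,  57.8]), -1.5216) 124.6571502881718
tub (array([657.4,  27.6]), array([383.8, 214.7]), -1.5218) 179.89841359879358
blue (array([480.2,  40.1]), array([65.1, 20.2]), -0.8148) [483.44792444  41.5424743   80.27697286] 58
red (array([608.1, 266. ]), array([45.1, 27.4]), -1.057) [610.18585029 264.56748707 188.50613817] 123
yel (array([616.1, 266.5]), array([88.7, 83.1]), 0.114) [nan nan nan] 379
peeler (array([446.3, 147.2]), array([111.6,  23.7]), -0.1785) 26.562486307502695 [390. 129.   8.]
herb (array([589.2, 449.7]), array([126.8,  53. ]), 0.2928) 113.01848353338755 [526. 412.   8.]
redcap (array([589.2, 449.7]), array([126.8,  53. ]), 0.2928) 113.01848353338755 [526. 412.   8.]
can (array([ 714. , -337.1]), array([77.6, 67.9]), -0.6448) 126.7422396208674 [ 676. -372.    8.]
[[502.   8.  87.]
 [493.  19.  88.]
 [499.  23.  84.]
 [504.  37.  87.]
 [494.  88. 118.]
 [497.  36.  84.]
 [511.  41.  78.]
 [488.  37.  83.]
 [506.  42.  76.]
 [480.  44.  86.]
 [506.  42.  72.]
 [481.  43.  80.]
 [502.  42.  68.]
 [475.  55.  81.]
 [463.  55.  81.]
 [455.  57.  80.]
 [460.  62.  73.]]
```

```bash
python3 - <<'E'
from h import *
D=np.load('top0.npz');W=D['W'];z=W[...,2];hsv=cv2.cvtColor(D['im'],cv2.COLOR_RGB2HSV)
P=comp(W,(z>175)&(z<186),(243,165),8);print('tub',rect(P))
k=np.zeros(z.shape,bool);k[130:175,200:320]=1
P=W[k&(abs(z-179)<12)];P=P[~np.isnan(P[:,0])];print('tub percent',rect(P))
a=.0492;X=np.array([np.cos(a),np.sin(a)]);Y=np.array([-X[1],X[0]]);O=np.array([659.5,27.4])
for nm,box,src in(('top',(245,200,290,245),'top0'),('side',(255,185,295,225),'side0')):
    D=np.load(src+'.npz');W=D['W'];hsv=cv2.cvtColor(D['im'],cv2.COLOR_RGB2HSV)
    m=cv2.inRange(hsv,(100,120,50),(125,255,255))>0; k=np.zeros_like(m);k[box[1]:box[3],box[0]:box[2]]=1;P=W[m&k]
    P=P[(P[:,2]<86)&(P[:,2]>55)]; r=np.c_[(P[:,:2]-O)@X,(P[:,:2]-O)@Y,P[:,2]]
    print(nm,r[np.argsort(r[:,0])].round()[::2].tolist())
for n in('herb','redcap'):pass
E
```

```text
tub (array([608.7,  24.3]), array([241.2, 115.1]), -1.525)
tub percent (array([703.4,  23.1]), array([395.9, 169. ]), 1.4469)
top [[-203.0, 38.0, 74.0], [-201.0, 45.0, 85.0], [-197.0, 44.0, 84.0], [-197.0, 41.0, 80.0], [-195.0, 34.0, 83.0], [-193.0, 37.0, 77.0], [-191.0, 36.0, 82.0], [-188.0, 36.0, 82.0], [-186.0, 25.0, 84.0], [-184.0, 32.0, 78.0], [-182.0, 24.0, 80.0], [-180.0, 31.0, 78.0], [-179.0, 27.0, 84.0], [-176.0, 20.0, 81.0], [-174.0, 23.0, 76.0], [-173.0, 16.0, 81.0], [-172.0, 22.0, 81.0], [-169.0, 22.0, 85.0], [-169.0, 12.0, 77.0], [-167.0, 1.0, 75.0], [-166.0, 11.0, 78.0], [-165.0, 14.0, 79.0], [-164.0, 7.0, 81.0], [-163.0, -7.0, 71.0], [-163.0, -7.0, 81.0]]
side [[-205.0, 43.0, 79.0], [-203.0, 39.0, 80.0], [-202.0, 45.0, 83.0], [-201.0, 43.0, 73.0], [-198.0, 45.0, 78.0], [-198.0, 44.0, 69.0], [-198.0, 35.0, 80.0], [-194.0, 46.0, 73.0], [-194.0, 36.0, 84.0], [-192.0, 40.0, 82.0], [-188.0, 30.0, 82.0], [-186.0, 35.0, 86.0], [-183.0, 37.0, 81.0], [-180.0, 31.0, 81.0], [-177.0, 24.0, 80.0], [-174.0, 26.0, 76.0], [-171.0, 19.0, 83.0], [-168.0, 3.0, 72.0], [-167.0, 0.0, 79.0], [-167.0, 18.0, 82.0], [-166.0, -2.0, 82.0], [-166.0, 16.0, 85.0], [-164.0, 21.0, 74.0], [-163.0, 18.0, 80.0], [-161.0, 4.0, 84.0], [-159.0, 18.0, 75.0], [-157.0, 15.0, 63.0], [-157.0, 14.0, 77.0], [-156.0, 20.0, 85.0], [-154.0, 25.0, 83.0], [-153.0, 22.0, 72.0], [-152.0, 21.0, 66.0], [-150.0, 25.0, 77.0], [-148.0, 21.0, 69.0], [-146.0, 26.0, 81.0], [-145.0, 22.0, 73.0], [-144.0, 19.0, 85.0], [-142.0, 25.0, 79.0], [-141.0, 24.0, 69.0], [-133.0, 14.0, 60.0]]
```

Emit:
jog_arm(plan=[0.187,0.193,0.045,0,0,-23.4,0.187,0.193,0.045,0,0,-23.4,0.187,0.193,0.045,0,0,-23.4,0.187,0.193,0.045,0,0,-23.4,0.187,0.193,0.045,0,0,-23.4,0.187,0.193,0.045,0,0,-23.4,0.221,0.443,0.045,0,0,-23.4,0.221,0.443,0.045,0,0,-23.4,0.221,0.443,0.045,0,0,-23.4,0.221,0.443,0.045,0,0,-23.4,0.221,0.443,0.045,0,0,-23.4,0.221,0.587,0.045,0,0,-23.4,0.221,0.587,0.045,0,0,-23.4,0.221,0.587,0.045,0,0,-23.4,0.221,0.587,-0.1,0,0,-23.4,0.221,0.587,-0.1,0,0,-23.4,0.221,0.587,-0.1,0,0,-23.4,0.221,0.587,-0.139,0,0,-23.4,0.221,0.587,-0.139,0,0,-23.4,0.221,0.587,-0.139,0,0,-23.4], claw=0)

```text
clock: 2.1
eef_pos: [464.9, 93.9, 67.3]
eef_rot: [3.142, 0.0, 0.05]
wrist_force: [0.3, 0.3, 0.2]
finger_gap: 0.7
finger_force: 0.0
```

Emit:
jog_arm(plan=[-0.002,-0.015,0,0,0,0,-0.005,-0.03,0,0,0,0,-0.008,-0.043,0,0,0,0,-0.01,-0.056,0,0,0,0,-0.01,-0.066,0,0,0,0,-0.009,-0.076,0,0,0,0,-0.005,-0.086,0,0,0,0,0,-0.092,0,0,0,0,0,-0.096,0,0,0,0,0,-0.096,0,0,0,0])

```text
clock: 3.1
eef_pos: [463.7, -0.6, 66.2]
eef_rot: [-3.138, 0.003, 0.05]
wrist_force: [-9.5, 21.2, 8.0]
finger_gap: 0.4
finger_force: 11.1
```

```bash
python3 - <<'E'
from h import *
im,d=cam('side');save('s1',cv2.resize(im[120:280,200:360],(640,640)[:2])[:600])
E
```

```text
(no output)
```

View pics/s1.png

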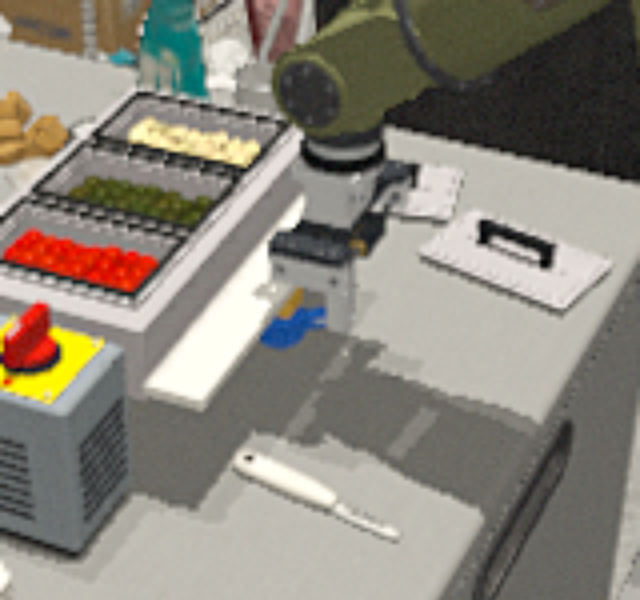

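Emit:
jog_arm(plan=[-0.02,0.02,0,0,0,0,-0.025,0.025,0.05,0,0,0,-0.025,0.025,0.1,0,0,0,-0.025,0.025,0.15,0,0,0,-0.025,0.025,0.18,0,0,0,-0.025,0.025,0.18,0,0,0], claw=0.05)

```text
clock: 3.75
eef_pos: [441.3, 22.4, 250.7]
eef_rot: [3.14, -0.007, 0.05]
wrist_force: [0.1, 0.5, -0.7]
finger_gap: 44.8
finger_force: 0.0
```

```bash
cat >> h.py <<'E'
def lids(W,exp=((400,382),(574,-345),(388,-271))):
    z=W[...,2]; out=[]
    m=((z>5)&(z<60)).astype(np.uint8); n,l=cv2.connectedComponents(m,connectivity=4)
    for i in range(1,n):
        P=W[l==i]
        if len(P)<500: continue
        c,s,a=rect(P)
        if abs(s[0]-175)<14 and abs(s[1]-108)<12:
            H=P[P[:,2]>32]; print('lid',c,s,a,'handle',rect(H) if len(H)>20 else None)
def pans(n,im,W,lo=170):
    pass
E
python3 - <<'E'
from h import *
im,d=cam('top');save('t1',im);W=cloud('top',d);lids(W)
im,d=cam('side');save('s2',im);print('side');lids(cloud('side',d))
hsv=cv2.cvtColor(im,cv2.COLOR_RGB2HSV);W=cloud('side',d)
m=cv2.inRange(hsv,(100,120,50),(125,255,255))>0
O=np.array([513.6,21.2]);P=W[m];P=P[(P[:,2]<90)&(P[:,2]>50)&(np.linalg.norm(P[:,:2]-O,axis=1)<90)];print((P[:,:2]-O).round()[::5].tolist())
E
```

```text
lid [ 574.6 -345.8] [181.9 113.1] 0.2228 handle (array([ 574.3, -343.8]), array([88.3, 16.4]), 0.1934)
lid [ 388.5 -273.7] [182.1 110.8] -0.2089 handle (array([ 387.5, -270.9]), array([88.2, 13.5]), -0.1841)
lid [402.1 381. ] [179.  117.8] 0.2339 handle (array([399.6, 381.6]), array([87.4, 15.2]), 0.2147)
side
lid [ 386.1 -270.9] [174.3 114.2] -0.1902 handle (array([ 383.6, -267.6]), array([85.3, 14.4]), -0.2036)
lid [403.2 379.4] [181.8 118.3] 0.1974 handle (array([397.6, 383.7]), array([88.2, 18.7]), 0.2405)
[[-38.0, -43.0], [-14.0, -16.0], [-33.0, -37.0], [-51.0, -42.0], [-25.0, -20.0], [-40.0, -30.0], [-18.0, 0.0], [-29.0, -19.0], [-19.0, 3.0], [-47.0, -33.0], [-5.0, 15.0], [-22.0, 9.0], [-27.0, -23.0], [-8.0, 21.0], [-21.0, 6.0], [-3.0, 19.0], [-20.0, 13.0], [0.0, 21.0], [-17.0, 14.0], [1.0, 21.0], [-15.0, 11.0], [-9.0, 23.0]]
```

View pics/t1.png

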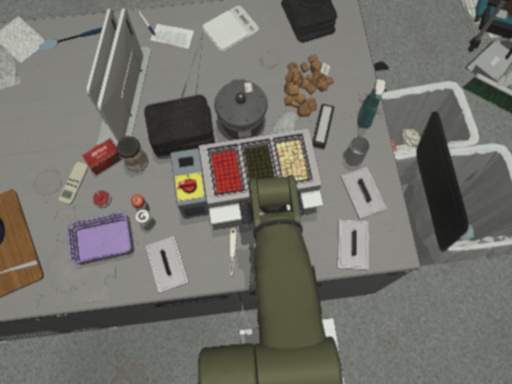

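The picture shows the knob wing shut (side points at −40°) and the lids unmoved: (168,263), (364,192) and (353,243). Next is the lid at (387,−271).

Emit:
jog_arm(plan=[-0.053,-0.294,0,0,0,-13.75,-0.053,-0.294,0,0,0,-13.75,-0.053,-0.294,0,0,0,-13.75,-0.053,-0.294,0,0,0,-13.75,-0.053,-0.294,0,0,0,-13.75,-0.053,-0.294,0,0,0,-13.75,-0.053,-0.294,-0.15,0,0,-13.75,-0.053,-0.294,-0.15,0,0,-13.75,-0.053,-0.294,-0.15,0,0,-13.75,-0.053,-0.294,-0.2,0,0,-13.75,-0.053,-0.294,-0.22,0,0,-13.75,-0.053,-0.294,-0.2285,0,0,-13.75,-0.053,-0.294,-0.2285,0,0,-13.75,-0.053,-0.294,-0.2285,0,0,-13.75], claw=0.05)

```text
clock: 5.25
eef_pos: [386.9, -271.5, 18.7]
eef_rot: [3.141, -0.001, -0.19]
wrist_force: [0.5, 0.0, 0.8]
finger_gap: 49.9
finger_force: 0.0
```

Emit:
jog_arm(plan=[0,0,0,0,0,0,0,0,0,0,0,0,0,0,0,0,0,0,0,0,0,0,0,0,0,0,0,0,0,0,0,0,0,0,0,0], claw=0, force=40)

```text
clock: 5.85
eef_pos: [386.6, -271.1, 18.1]
eef_rot: [3.142, -0.0, -0.19]
wrist_force: [0.1, 1.2, 2.7]
finger_gap: 13.7
finger_force: 40.0
```

Emit:
jog_arm(plan=[0,0,0.05,0,0,0,0,0,0.1,0,0,0,0,0,0.15,0,0,0,0,0,0.2,0,0,0,0,0,0.242,0,0,0,0.278,0.1865,0.242,0,0,13.7,0.278,0.1865,0.242,0,0,13.7,0.278,0.1865,0.242,0,0,13.7,0.278,0.1865,0.242,0,0,13.7,0.278,0.1865,0.242,0,0,13.7,0.278,0.1865,0.242,0,0,13.7,0.278,0.1865,0.242,0,0,13.7,0.278,0.1865,0.242,0,0,13.7,0.278,0.1865,0.194,0,0,13.7,0.278,0.1865,0.194,0,0,13.7,0.278,0.1865,0.194,0,0,13.7])

```text
clock: 7.45
eef_pos: [664.0, -85.0, 212.2]
eef_rot: [-3.141, 0.002, 0.049]
wrist_force: [-0.7, 0.4, -1.1]
finger_gap: 13.5
finger_force: 40.0
```

```bash
python3 - <<'E'
from h import *
im,d=cam('side');W=cloud('side',d);a=im[110:230,170:310];np.savez('sA.npz',im=im,W=W)
im2,d=cam('top');b=im2[110:230,180:340]
A=cv2.resize(a,None,fx=4,fy=4,interpolation=cv2.INTER_CUBIC);save('s3',A)
print(manip.read_state()['eef_pos'])
# pan openings: dark/black seal frame pixels at z 180..200
D=np.load('top0.npz');W=D['W'];im=D['im'].astype(int);z=W[...,2]
m=(im.max(2)<60)&(z>182)&(z<200);P=W[m];a=.0492;X=np.array([np.cos(a),np.sin(a)]);Y=np.array([-X[1],X[0]])
r=np.c_[(P[:,:2]-[659.5,27.4])@X,(P[:,:2]-[659.5,27.4])@Y];r=r[(abs(r[:,0])<110)&(abs(r[:,1])<180)]
print(len(r),np.percentile(r,[1,99],axis=0),[ (np.percentile(q,[2,98],axis=0).round(1).tolist()) for q in (r[abs(r[:,1]-y)<56] for y in(-112,0,112))])
E
```

```text
[664.93431382 -85.14141429 214.46824377]Traceback (most recent call last):
  File "<stdin>", line 10, in <module>
    return _quantile_unchecked(
        a, q, axis, out, overwrite_input, method, keepdims, weights)
    return _ureduce(a,
                    func=_quantile_ureduce_func,
    ...<5 lines>...
                    overwrite_input=overwrite_input,
                    method=method)
    r = func(a, **kwargs)
    result = _quantile(arr,
                       quantiles=q,
    ...<2 lines>...
                       out=out,
                       weights=wgt)
    slices_having_nans = np.isnan(arr[-1, ...])
                                  ~~~^^^^^^^^^
IndexError: index -1 is out of bounds for axis 0 with size 0
```

View pics/s3.png

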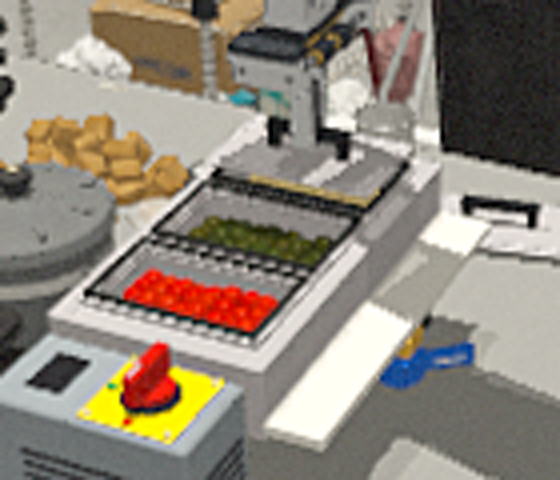

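The lid hovers over the cheese pan and looks aligned; the shut blue wing shows at (430,365) in the crop. I'll lower it now.

Emit:
jog_arm(plan=[0,0,-0.004,0,0,0,0,0,-0.008,0,0,0,0,0,-0.011,0,0,0,0,0,-0.011,0,0,0,0,0,-0.011,0,0,0])

```text
clock: 8.05
eef_pos: [664.6, -84.6, 201.0]
eef_rot: [-3.142, 0.0, 0.05]
wrist_force: [0.5, 0.1, -1.8]
finger_gap: 13.5
finger_force: 40.0
```

Emit:
jog_arm(plan=[0,0,-0.002,0,0,0,0,0,-0.004,0,0,0,0,0,-0.006,0,0,0,0,0,-0.006,0,0,0,0,0,-0.006,0,0,0])

```text
clock: 8.55
eef_pos: [664.7, -84.6, 195.8]
eef_rot: [3.141, -0.001, 0.05]
wrist_force: [-2.0, 1.4, 5.9]
finger_gap: 13.6
finger_force: 40.0
```

Emit:
jog_arm(plan=[0,0,-0.001,0,0,0,0,0,-0.002,0,0,0,0,0,-0.003,0,0,0,0,0,-0.003,0,0,0,0,0,-0.003,0,0,0])

```text
clock: 9.05
eef_pos: [664.8, -84.7, 195.1]
eef_rot: [3.141, -0.003, 0.05]
wrist_force: [-9.9, 2.4, 20.7]
finger_gap: 13.7
finger_force: 40.0
```

Emit:
jog_arm(plan=[0,0,-0.001,0,0,0,0,0,-0.002,0,0,0,0,0,-0.002,0,0,0,0,0,-0.002,0,0,0])

```text
clock: 9.45
eef_pos: [664.9, -84.6, 195.1]
eef_rot: [3.14, -0.004, 0.05]
wrist_force: [-16.5, 2.9, 32.5]
finger_gap: 13.5
finger_force: 40.0
```

Emit:
jog_arm(plan=[0,0,0,0,0,0,0,0,0,0,0,0,0,0,0,0,0,0,0,0,0,0,0,0], claw=0.03)

```text
clock: 9.85
eef_pos: [664.5, -84.6, 189.4]
eef_rot: [-3.141, 0.001, 0.049]
wrist_force: [0.7, -0.1, 0.1]
finger_gap: 29.8
finger_force: 0.0
```

Emit:
jog_arm(plan=[0,0,0.04,0,0,0,0,0,0.07,0,0,0,-0.0907,-0.26,0.07,0,0,8.9,-0.0907,-0.26,0.07,0,0,8.9,-0.0907,-0.26,0.07,0,0,8.9,-0.0907,-0.26,0.07,0,0,8.9,-0.0907,-0.26,0.07,0,0,8.9,-0.0907,-0.26,0.07,0,0,8.9,-0.0907,-0.26,0.07,0,0,8.9], claw=0.05)

```text
clock: 10.75
eef_pos: [572.2, -347.9, 259.2]
eef_rot: [-3.141, 0.001, 0.201]
wrist_force: [-0.0, 0.6, 0.4]
finger_gap: 50.2
finger_force: 0.0
```

```bash
python3 - <<'E'
from h import *
for n in('top','side'):
    im,d=cam(n);W=cloud(n,d);z=W[...,2]
    r=W-np.array([665,-84.5,0]);a=.0492
    X=r[...,0]*np.cos(a)+r[...,1]*np.sin(a);Y=-r[...,0]*np.sin(a)+r[...,1]*np.cos(a)
    H=W[(abs(X)<70)&(abs(Y)<40)&(z>205)&(z<235)];print(n,'handle',len(H),rect(H),np.median(H[:,2]))
    k=(abs(X)<80)&(abs(Y)<46)&(z>175)&(z<205)&(abs(Y)>12)
    A=np.c_[X[k],Y[k],np.ones(k.sum())];print(np.linalg.lstsq(A,z[k],rcond=None)[0],k.sum())
    if n=='side': print(n);lids(W)
    save('q_'+n,cv2.resize(im[110:240,180:400],None,fx=3,fy=3))
E
```

```text
top handle 118 (array([664.5, -85.4]), array([89.9, 15. ]), 0.0612) 217.32508511470257
[ 3.69726178e-03 -4.75533564e-03  1.90071559e+02] 898
side handle 93 (array([662.6, -81.6]), array([89.5, 16.5]), -0.0182) 217.3130030722948
[6.15542002e-04 4.50703946e-03 1.91973388e+02] 264
side
lid [420.9 399.1] [180.5 117.4] 0.1884 handle (array([417.1, 403.4]), array([87.5, 18.4]), 0.2489)
```

View pics/q_top.png

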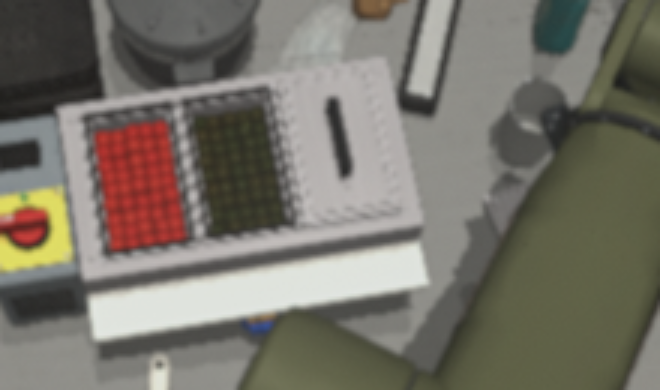

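View pics/q_side.png

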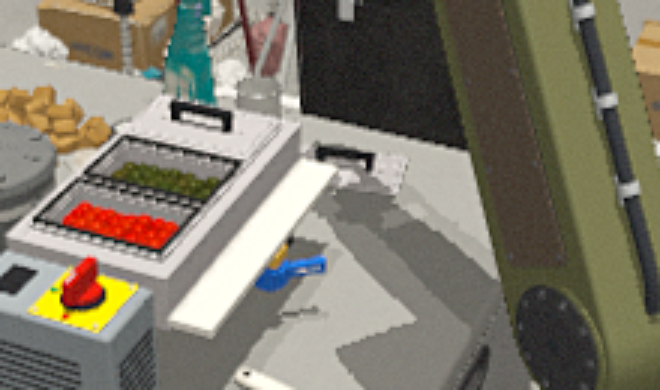

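```bash
python3 - <<'E'
from h import *
def proj(n,p):
    c=get_calibration(n);q=R.from_euler('xyz',c['attitude']).as_matrix().T@(np.array(p)-c['origin']);return c['fx']*q[0]/q[2]+c['cx'],c['fy']*q[1]/q[2]+c['cy'],q[2]
im,d=cam('side');W=cloud('side',d);save('s4',im)
for p in((572,-348,259),(574,-344,42),(665,-84.5,219)): print(proj('side',p))
z=W[...,2];k=(z>32)&(z<60)&(abs(W[...,0]-574)<80)&(abs(W[...,1]+344)<80);print(k.sum(),rect(W[k]))
print(manip.read_state()['eef_pos'])
E
```

```text
(np.float64(296.8269494377342), np.float64(114.55058275125562), np.float64(1716.431994716059))
(np.float64(294.4310559866952), np.float64(160.19347946684732), np.float64(1835.5180931822142))
(np.float64(246.5916927858902), np.float64(145.51219938518594), np.float64(1585.573190961275))
66 (array([ 572.7, -341.1]), array([86.5, 18.8]), 0.2495)
[ 574.20197972 -343.91911221  259.74127497]
```

View pics/s4.png

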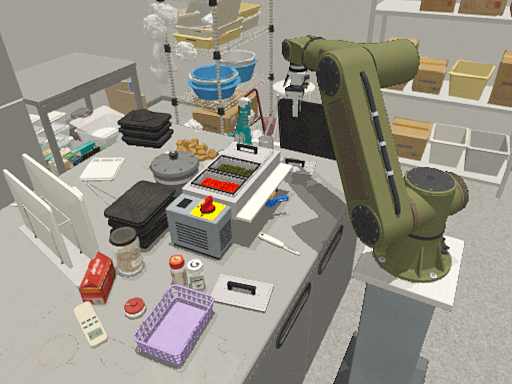

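The gripper at (297,95) stands over the right lid at (294,160), which has not moved. The left lid has been nudged and is now at (242,290).

Emit:
jog_arm(plan=[0,0,-0.05,0,0,0,0,0,-0.1,0,0,0,0,0,-0.15,0,0,0,0,0,-0.2,0,0,0,0,0,-0.225,0,0,0,0,0,-0.242,0,0,0,0,0,-0.242,0,0,0,0,0,-0.242,0,0,0])

```text
clock: 11.7
eef_pos: [574.8, -344.5, 19.5]
eef_rot: [3.14, -0.001, 0.206]
wrist_force: [0.3, 0.3, 0.8]
finger_gap: 50.0
finger_force: 0.0
```

Emit:
jog_arm(plan=[0,0,0,0,0,0,0,0,0,0,0,0,0,0,0,0,0,0,0,0,0,0,0,0,0,0,0,0,0,0,0,0,0,0,0,0], claw=0, force=40)

```text
clock: 12.3
eef_pos: [573.9, -344.6, 18.2]
eef_rot: [3.142, -0.0, 0.205]
wrist_force: [-1.3, 0.3, 2.3]
finger_gap: 13.5
finger_force: 40.0
```

Emit:
jog_arm(plan=[0,0,0.05,0,0,0,0,0,0.1,0,0,0,0,0,0.15,0,0,0,0,0,0.2,0,0,0,0,0,0.247,0,0,0,0,0,0.247,0,0,0,0.0852,0.3719,0.247,0,0,-8.9,0.0852,0.3719,0.247,0,0,-8.9,0.0852,0.3719,0.247,0,0,-8.9,0.0852,0.3719,0.247,0,0,-8.9,0.0852,0.3719,0.247,0,0,-8.9,0.0852,0.3719,0.247,0,0,-8.9,0.0852,0.3719,0.247,0,0,-8.9,0.0852,0.3719,0.247,0,0,-8.9,0.0852,0.3719,0.247,0,0,-8.9,0.0852,0.3719,0.205,0,0,-8.9,0.0852,0.3719,0.19,0,0,-8.9,0.0852,0.3719,0.183,0,0,-8.9,0.0852,0.3719,0.183,0,0,-8.9,0.0852,0.3719,0.183,0,0,-8.9])

```text
clock: 14.3
eef_pos: [659.3, 26.8, 201.5]
eef_rot: [3.141, -0.001, 0.049]
wrist_force: [-0.2, 0.5, -2.4]
finger_gap: 13.8
finger_force: 40.0
```

Aligned and with no contact force; now I press it down.

Emit:
jog_arm(plan=[0,0,-0.002,0,0,0,0,0,-0.004,0,0,0,0,0,-0.006,0,0,0,0,0,-0.008,0,0,0,0,0,-0.009,0,0,0,0,0,-0.01,0,0,0,0,0,-0.0105,0,0,0,0,0,-0.0105,0,0,0,0,0,-0.0105,0,0,0])

```text
clock: 15.2
eef_pos: [659.5, 27.1, 195.1]
eef_rot: [3.141, -0.005, 0.049]
wrist_force: [-14.2, -1.8, 27.4]
finger_gap: 13.4
finger_force: 40.0
```

Emit:
jog_arm(plan=[0,0,0,0,0,0,0,0,0,0,0,0,0,0,0,0,0,0,0,0,0,0,0,0], claw=0.03)

```text
clock: 15.6
eef_pos: [659.0, 27.3, 190.1]
eef_rot: [-3.142, 0.001, 0.05]
wrist_force: [-0.2, 0.1, -0.3]
finger_gap: 30.1
finger_force: 0.0
```

Emit:
jog_arm(plan=[0,0,0.04,0,0,0,0,0,0.08,0,0,0,-0.18,0.153,0.08,0,0,9.7,-0.18,0.153,0.08,0,0,9.7,-0.18,0.153,0.08,0,0,9.7,-0.18,0.153,0.08,0,0,9.7,-0.18,0.153,0.08,0,0,9.7,-0.18,0.153,0.08,0,0,9.7], claw=0.05)

```text
clock: 16.4
eef_pos: [476.7, 182.6, 271.1]
eef_rot: [-3.141, -0.001, 0.222]
wrist_force: [0.4, -0.8, -0.2]
finger_gap: 49.9
finger_force: 0.0
```

```bash
python3 - <<'E'
from h import *
for n in('top','side'):
    im,d=cam(n);W=cloud(n,d);print(n);lids(W)
    for x,y in((665,-84.5),(659.5,27.4)):
        z=W[...,2];k=(abs(W[...,0]-x)<75)&(abs(W[...,1]-y)<40);H=W[k&(z>205)&(z<235)];print(len(H),rect(H) if len(H)>9 else 0,np.median(z[k&(z>180)&(z<203)]))
    save('r_'+n,im)
E
```

```text
top
lid [423.2 401.7] [184.3 111.7] 0.192 handle (array([419.2, 401. ]), array([87.5, 14.3]), 0.2065)
118 (array([665.3, -85.8]), array([89.9, 14.4]), 0.0583) 189.81628427603584
113 (array([657.8,  25.8]), array([86.7, 14.3]), 0.0489) 189.77657795913285
side
lid [421.1 397.7] [179.1 118.4] 0.2156 handle (array([417.1, 402.4]), array([87.2, 18.9]), 0.2357)
32 (array([691.8, -79.7]), array([29.8, 15.6]), -0.1042) 191.97235788143593
70 (array([660.9,  29.4]), array([79.9, 17.2]), 0.0981) 192.36030083602105
```

View pics/r_top.png

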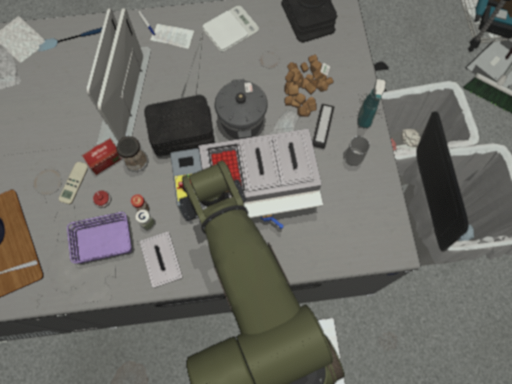

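Two lids sit flush on the pans, with handles at (259,162) and (293,157). The remaining lid's handle is at (158,259).

Emit:
jog_arm(plan=[-0.06,0.2206,0,0,0,0,-0.06,0.2206,0,0,0,0,-0.06,0.2206,0,0,0,0,-0.06,0.2206,0,0,0,0,-0.06,0.2206,0,0,0,0,-0.06,0.2206,-0.05,0,0,0,-0.06,0.2206,-0.1,0,0,0,-0.06,0.2206,-0.15,0,0,0,-0.06,0.2206,-0.2,0,0,0,-0.06,0.2206,-0.235,0,0,0,-0.06,0.2206,-0.2524,0,0,0,-0.06,0.2206,-0.2524,0,0,0,-0.06,0.2206,-0.2524,0,0,0])

```text
clock: 17.8
eef_pos: [420.0, 400.6, 18.1]
eef_rot: [3.141, 0.0, 0.218]
wrist_force: [0.1, -0.4, -0.0]
finger_gap: 49.8
finger_force: 0.0
```

Emit:
jog_arm(plan=[0,0,0,0,0,0,0,0,0,0,0,0,0,0,0,0,0,0,0,0,0,0,0,0,0,0,0,0,0,0,0,0,0,0,0,0], claw=0, force=40)

```text
clock: 18.4
eef_pos: [419.1, 401.1, 18.4]
eef_rot: [-3.141, -0.0, 0.219]
wrist_force: [-0.5, -0.0, 2.6]
finger_gap: 13.9
finger_force: 40.0
```

Emit:
jog_arm(plan=[0,0,0.05,0,0,0,0,0,0.1,0,0,0,0,0,0.15,0,0,0,0,0,0.2,0,0,0,0,0,0.247,0,0,0,0,0,0.247,0,0,0,0.2345,-0.2617,0.247,0,0,-9.7,0.2345,-0.2617,0.247,0,0,-9.7,0.2345,-0.2617,0.247,0,0,-9.7,0.2345,-0.2617,0.247,0,0,-9.7,0.2345,-0.2617,0.247,0,0,-9.7,0.2345,-0.2617,0.247,0,0,-9.7,0.2345,-0.2617,0.247,0,0,-9.7,0.2345,-0.2617,0.247,0,0,-9.7,0.2345,-0.2617,0.247,0,0,-9.7,0.2345,-0.2617,0.205,0,0,-9.7,0.2345,-0.2617,0.19,0,0,-9.7,0.2345,-0.2617,0.183,0,0,-9.7,0.2345,-0.2617,0.183,0,0,-9.7,0.2345,-0.2617,0.183,0,0,-9.7])

```text
clock: 20.4
eef_pos: [653.7, 139.8, 202.1]
eef_rot: [-3.141, -0.002, 0.05]
wrist_force: [-0.4, 0.1, -2.3]
finger_gap: 13.8
finger_force: 40.0
```

Emit:
jog_arm(plan=[0,0,-0.002,0,0,0,0,0,-0.004,0,0,0,0,0,-0.006,0,0,0,0,0,-0.008,0,0,0,0,0,-0.009,0,0,0,0,0,-0.01,0,0,0,0,0,-0.0105,0,0,0,0,0,-0.0105,0,0,0,0,0,-0.0105,0,0,0])

```text
clock: 21.3
eef_pos: [654.1, 139.5, 195.3]
eef_rot: [-3.141, -0.005, 0.05]
wrist_force: [-13.1, -0.8, 27.2]
finger_gap: 13.3
finger_force: 40.0
```

Emit:
jog_arm(plan=[0,0,0,0,0,0,0,0,0,0,0,0,0,0,0,0,0,0,0,0,0,0,0,0], claw=0.03)

```text
clock: 21.7
eef_pos: [653.5, 139.2, 190.2]
eef_rot: [3.142, 0.0, 0.049]
wrist_force: [-0.9, -0.3, -0.0]
finger_gap: 30.0
finger_force: 0.0
```

Emit:
jog_arm(plan=[0,0,0.04,0,0,0,0,0,0.07,0,0,0,-0.0463,0.1268,0.07,0,0,30,-0.0463,0.1268,0.07,0,0,30,-0.0463,0.1268,0.07,0,0,30,-0.0463,0.1268,0.07,0,0,30,-0.0463,0.1268,0.07,0,0,60,-0.0463,0.1268,0.07,0,0,60,-0.0463,0.1268,0.07,0,0,60,-0.0463,0.1268,0.07,0,0,60,-0.0463,0.1268,0.07,0,0,90,-0.0463,0.1268,0.07,0,0,90,-0.0463,0.1268,0.07,0,0,90,-0.0463,0.1268,0.07,0,0,90,-0.0463,0.1268,0.07,0,0,90], claw=0.05)

```text
clock: 23.2
eef_pos: [607.3, 265.9, 260.3]
eef_rot: [-3.141, 0.0, 1.621]
wrist_force: [0.1, 0.4, -0.5]
finger_gap: 50.0
finger_force: 0.0
```

```bash
python3 - <<'E'
from h import *
im,d=cam('top');W=cloud('top',d);z=W[...,2];save('u_top',im)
a=.0492
for x,y in((665,-84.5),(659.5,27.4),(654,139.3)):
    r=W-np.array([x,y,0]);X=r[...,0]*np.cos(a)+r[...,1]*np.sin(a);Y=-r[...,0]*np.sin(a)+r[...,1]*np.cos(a)
    k=(abs(X)<80)&(abs(Y)<46)&(z>175)&(z<205)&(abs(Y)>12);H=W[(abs(X)<60)&(abs(Y)<30)&(z>205)&(z<235)]
    print(rect(H),np.linalg.lstsq(np.c_[X[k],Y[k],np.ones(k.sum())],z[k],rcond=None)[0].round(4),k.sum())
im,d=cam('side');save('u_side',cv2.resize(im[90:270,140:340],None,fx=3,fy=3,interpolation=cv2.INTER_CUBIC)); W=cloud('side',d);hsv=cv2.cvtColor(im,cv2.COLOR_RGB2HSV)
m=((hsv[...,0]<6)|(hsv[...,0]>174))&(hsv[...,1]>150);P=W[m];P=P[(np.linalg.norm(P[:,:2]-[607.7,266.1],axis=1)<45)&(P[:,2]>180)&(P[:,2]<215)];print('sw',len(P),rect(P),P[P[:,2]>200].mean(0))
print(manip.read_state()['eef_pos'],manip.read_state()['eef_rot'])
E
```

```text
(array([665. , -86.1]), array([90.4, 15.1]), 0.0417) [-2.100000e-03 -4.400000e-03  1.900459e+02] 902
(array([658.3,  25.4]), array([89.3, 14.5]), 0.063) [ 3.000000e-04 -5.500000e-03  1.897427e+02] 913
(array([654.5, 138. ]), array([88.1, 13.8]), 0.0497) [-1.50000e-03 -3.70000e-03  1.89906e+02] 777
sw 114 (array([607.1, 273.3]), array([52.6, 26.9]), -1.4484) [612.17677464 269.51952255 204.94659255]
[607.2990712  265.96719083 260.36164962] [-3.14135635e+00  4.29388494e-05  1.61773399e+00]
```

View pics/u_side.png

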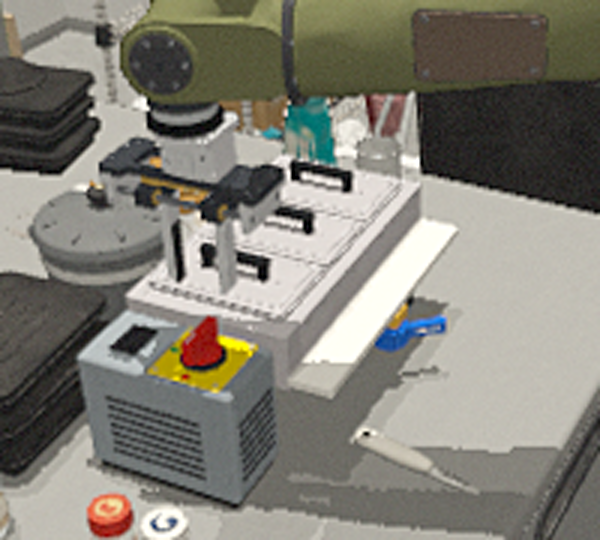

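All three lids are flush and level (tilt below 0.006 rad), and the wing at (415,330) is shut. The fingers straddle the switch bar at (205,340).

Emit:
jog_arm(plan=[0,0,-0.03,0,0,0,0,0,-0.055,0,0,0,0,0,-0.073,0,0,0,0,0,-0.073,0,0,0,0,0,-0.073,0,0,0])

```text
clock: 23.8
eef_pos: [607.5, 266.1, 188.2]
eef_rot: [3.141, -0.0, 1.619]
wrist_force: [0.3, 0.1, 0.4]
finger_gap: 50.1
finger_force: 0.0
```

Emit:
jog_arm(plan=[0,0,0,0,0,0,0,0,0,0,0,0,0,0,0,0,0,0,0,0,0,0,0,0,0,0,0,0,0,0], claw=0, force=25)

```text
clock: 24.3
eef_pos: [612.9, 266.2, 188.6]
eef_rot: [3.126, -0.003, 1.619]
wrist_force: [50.2, 8.7, -15.8]
finger_gap: 19.2
finger_force: 25.0
```

Emit:
jog_arm(plan=[0,0,0,0,0,0,0,0,0,0,0,0,0,0,0,0,0,0,0.0065,0.001,0,0,0,0,0.0065,0.001,0,0,0,0], claw=0.05)

```text
clock: 24.8
eef_pos: [614.2, 267.0, 187.6]
eef_rot: [3.142, 0.0, 1.62]
wrist_force: [-0.8, -0.9, -0.5]
finger_gap: 49.7
finger_force: 0.0
```

Emit:
jog_arm(plan=[0,0,0,0,0,0,0,0,0,0,0,0,0,0,0,0,0,0,0,0,0,0,0,0,0,0,0,0,0,0], claw=0, force=10)

```text
clock: 25.3
eef_pos: [615.2, 267.0, 187.7]
eef_rot: [3.137, -0.001, 1.62]
wrist_force: [19.4, 4.1, -6.3]
finger_gap: 16.2
finger_force: 10.0
```

Emit:
jog_arm(plan=[0.0015,0,0,0,0,0,0.0025,0,0,0,0,0,0.0025,0,0,0,0,0,0.0025,0,0,0,0,0])

```text
clock: 25.7
eef_pos: [616.4, 267.1, 187.6]
eef_rot: [3.141, -0.0, 1.62]
wrist_force: [3.8, 0.5, -0.5]
finger_gap: 13.3
finger_force: 10.0
```

Emit:
jog_arm(plan=[0,0,0,0,0,0,0,0,0,0,0,0,0,0,0,0,0,-8,0,0,0,0,0,-16,0,0,0,0,0,-24,0,0,0,0,0,-32,0,0,0,0,0,-40,0,0,0,0,0,-40], force=20)

```text
clock: 26.5
eef_pos: [616.3, 267.1, 187.6]
eef_rot: [-3.142, -0.0, 0.92]
wrist_force: [3.7, 3.0, 0.6]
finger_gap: 13.7
finger_force: 20.0
```

Emit:
jog_arm(plan=[0,0,0,0,0,-8,0,0,0,0,0,-16,0,0,0,0,0,-24,0,0,0,0,0,-32,0,0,0,0,0,-40,0,0,0,0,0,-48,0,0,0,0,0,-51,0,0,0,0,0,-51,0,0,0,0,0,-51])

```text
clock: 27.4
eef_pos: [616.2, 267.3, 187.6]
eef_rot: [-3.141, -0.0, 0.037]
wrist_force: [2.0, 4.0, 0.1]
finger_gap: 14.0
finger_force: 20.0
```

Emit:
jog_arm(plan=[0,0,0,0,0,0,0,0,0,0,0,0,0,0,0,0,0,0,0,0,0.04,0,0,0,0,0,0.08,0,0,0,-0.1,0.0,0.1,0,0,0,-0.15,0.0,0.12,0,0,0,-0.2,-0.05,0.12,0,0,0,-0.2,-0.1,0.12,0,0,0,-0.2,-0.1,0.12,0,0,0,-0.2,-0.1,0.12,0,0,0], claw=0.05)

```text
clock: 28.5
eef_pos: [414.1, 164.4, 309.2]
eef_rot: [-3.141, -0.003, 0.031]
wrist_force: [-0.5, -0.6, 0.4]
finger_gap: 50.2
finger_force: 0.0
```

```bash
python3 - <<'E'
from h import *
im,d=cam('side');A=im[110:250,150:330]
im2,d=cam('top');W=cloud('top',d);z=W[...,2];B=im2[110:250,130:330]
f=lambda x:cv2.resize(x,(400,300),interpolation=cv2.INTER_CUBIC)
save('v',np.hstack([f(A),f(B)]))
a=.0492
for x,y in((665,-84.5),(659.5,27.4),(654,139.3)):
    r=W-np.array([x,y,0]);X=r[...,0]*np.cos(a)+r[...,1]*np.sin(a);Y=-r[...,0]*np.sin(a)+r[...,1]*np.cos(a)
    k=(abs(X)<80)&(abs(Y)<46)&(z>175)&(z<205)&(abs(Y)>12);H=W[(abs(X)<60)&(abs(Y)<30)&(z>205)&(z<235)]
    print(rect(H) if len(H)>9 else 0,np.median(z[k]))
hsv=cv2.cvtColor(im2,cv2.COLOR_RGB2HSV);m=((hsv[...,0]<6)|(hsv[...,0]>174))&(hsv[...,1]>150)
P=W[m];P=P[(np.linalg.norm(P[:,:2]-[617,267],axis=1)<45)&(P[:,2]>170)];print('sw',rect(P) if len(P) else 0)
E
```

```text
(array([665.9, -85.8]), array([90. , 14.2]), 0.0428) 189.95309300461577
(array([658.2,  25.6]), array([88.4, 14.2]), 0.0454) 190.0648598556445
(array([655., 138.]), array([86.7, 13.8]), 0.0497) 190.1945505895951
sw (array([614.3, 264.1]), array([41.5, 37.6]), 0.6392)
```

View pics/v.png

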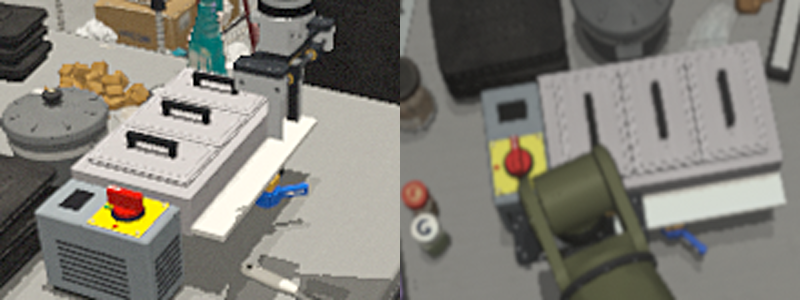

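The switch bar at (517,150) now points away from the robot, so it is on. All the lids are flush, and the wing at (685,240) is shut.

```bash
python3 -c "
from h import *
print(manip.sign_off())"
```

```text
the job is handed in; nothing more can be done
None
```

I turned the drain knob to its stop, pressed a lid flush onto all three pans, then turned the main switch on; I've handed the job in, but sign-off returned no verdict.

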